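Turn the counter carousel to the bell and ring it

ROBOT

A 6-joint arm with a two-finger parallel gripper is mounted at the origin on a cart in front of the work surface, level with it; the furniture and walls round the work are solid. World frame = base frame: x ahead of the robot, y to its left, z up, the work surface at z = 0. Lengths are in m, angles in rad, forces in N, time in s.
With the tool pointing down it reaches from about 0.425 to 1.125 m from the base axis. Payload 14.9 kg.
Tool frame: the origin (TCP) lies at the very end of the fingers, on their centre line; the grasp point (between the pads) lies manip.grip_point_offset behind it (manip.grip_point_offset is the distance from the TCP to the grasp point, in m); x points along the fingers, y is the direction in which the jaws open and shut, and the axes are right-handed (so a half turn about x gives the same grasp; the last joint's range is limited). The gripper opens to 91 mm and grips with 3 to 60 N. Pads are 32 mm wide; open, the fingers measure 118 mm over their backs; the gripper's body (76 mm by 178 mm) begins 60 mm behind the grasp point.
Start: joints at [1.075, 0.379, 1.734, -0, 1.028, -0.033], TCP at [0.313, 0.626, 0.214] pointing down, gripper open.
Joint ranges: [-2.77, 2.77], [-0.74, 2.19], [0, 2.66], [-1.06, 4.2], [0.31, 2.87], [-3.08, 3.08]. Speed limits (rad/s): [1.89, 1.89, 2.39, 3.14, 3.14, 3.14].

INTERFACE

Orientations are given as a 3x3 rotation matrix whose columns are the frame's x, y, z axes.
In Python, from rig import sense, vision, ticket, manip gives the robot as it stands. The module is installed in compiled form; this text tells all that it offers.
- The arm moves only by the shell command python3 -m pendant 'ROWS' [OPENING] [FORCE]. ROWS is a JSON object of lists of equal length, an entry for each row: "slide": the shift along the tool's x, y, z in mm, a list of three; "twist": the turn, a rotation vector about the tool's x, y, z in rad, a list of three. A call has 1 to 12 rows; each row is the pose to reach, as a shift and turn from the pose commanded when the call began, along the tool's axes at that moment; what a row does not reach only later rows make up. A row lasts 1/8 s, in which the tool goes at most 62.5 mm and 10.7 degrees, less where a joint would pass 70% of its speed; a pose out of reach is approached as far as the arm can. A call with a gripper value outside its range is refused whole. OPENING is the opening, from -1 (shut) to 1 (fully open), so that 0 is half open, set as the call begins (- or left out, the last holds). The fingers move at their own pace and stop on an object; FORCE is the grip in N (left out, the last holds). Time passes only in rows, so rows that repeat a pose let the fingers close. It gives the time, the measured TCP pose, the force and the opening at its end, in the units of the state.
- sense(): the state, without advancing time (a new reading comes with each control period).
- vision.grab_frame(name): name is "side" or "top"; returns the picture (400x640x3 uint8, red, green, blue); there is no depth.
- vision.get_calibration(name): a dict with "fx", "fy", "cx", "cy" (pixels), "cam_to_world" (4x4, takes a point from camera to world coordinates). Camera axes: x right, y up, looking along -z (the intrinsics and any distortion apply to the point x, -y, -z); pixel columns grow to the right and rows downward; lengths in m; the calibration is good to about 2 mm. A picture is of the moment at which its call begins. get_calibration takes no time and is no camera call.
- ticket.job_done(): hands the job in, once; it reports no verdict.
The state is a dict: "clock": time; "q": joint angles; "qvel": joint speeds; "tau": joint torques, N m; "tool_pos": TCP position; "tcp_rot": TCP orientation; "force": force on the tool from outside, world axes, zero at the start; "wrist_torque": the same for the moment, N m; "finger_gap": finger opening in m.
Only numpy, scipy, OpenCV 4.12 (cv2) and the standard library are available. Lean on these libraries where they do the work, as an engineer would, in place of code of your own. Each camera call takes 0.05 s, during which the arm holds its last target. There are 200 camera calls.

TASK

Push the counter carousel round at its rim, where the brass pegs are, until the service bell stands at the front, in line with the red arrow on the foot, and let it come to rest there; then press the bell's plunger down with a fingertip to ring it, and move clear. Pick nothing up, touch none of the things on the board except the bell once it is at the front, and leave all the other things on the counter where they are.

Things in the scene. Friction and masses are not known exactly. Their poses are not given: they have to be found in the camera images.
- carousel_base: Dark metal foot of the carousel, fixed, 22 mm high. Origin on the worktop, on the upright turning axis. Its own -x axis is the FRONT: a dark tongue, 50 mm wide, 14 mm high, sticks out that way to 180 mm from the axis, with a red triangle (tip 168 mm out) pointing outward. A fixed black wire stand stands behind the carousel, to the left: keep the gripper off the far side of the rim.
- board (a joint): Turning angle of the carousel's wooden board about the upright axis through the foot; 0 at the start, grows anticlockwise seen from above. Stays where it is left; plain bearing friction of about 0.12 N m, so 1 to 2 N at a peg turns it; no stop within more than one full turn either way.
- board_mid (a point): Centre of the top face of the round wooden board (260 mm across, 20 mm thick, top face 42 mm above the worktop). Its axes turn with the board, z up. Six upright brass pegs stand near the rim, 118 mm from the centre, one on this point's +x axis and then every 60 degrees; each is 12 mm thick and stands 45 mm above the board's top face (87 mm above the worktop). The rim and the pegs are there to be pushed sideways by a finger.
- service_bell: Counter bell, cream dome on a black foot, 76 mm across and 60 mm high, standing loose on the board (own mass about 0.24 kg), its middle 65 mm from the board's centre. Origin at the centre of its underside, z up. On its top centre is the round plunger, 11 mm across, its top 60 mm above the origin.
- service_bell_plunger (a joint): How far the bell's plunger is pressed in (m): 0 at rest, 0.004 fully down; it moves straight down and springs back (about 2 N per mm, 8 N fully down). It rings at 0.0025.
- pastille_tin: Flat blue and white tin, 63 x 105 x 24 mm, loose on the board, 65 mm from its centre. Origin at the centre of its underside.
- coin_dish: Small brown clay dish, 73 mm across, 16 mm high, loose on the board, 65 mm from its centre. Origin at the centre of its underside.
- tea_light: Tea light candle in a pale cup, green wax, 38 mm across, 15 mm high, loose on the board, 65 mm from its centre. Origin at the centre of its underside.
- honey_jar: Bystander: honey jar with a red lid, 62 mm across, 86 mm high, loose on the worktop. Origin at the centre of its underside.
- card_reader: Bystander: black card reader lying flat, 150 x 68 x 37 mm. Origin at the centre of its underside.
- choc_bar: Bystander: dark packet with red ends lying flat, 57 x 160 x 12 mm. Origin at the centre of its underside.
- orangejuice: Bystander: bottle of orange juice, 67 mm across, 200 mm high. Origin at the centre of its underside.
- keys: Bystander: bunch of keys lying flat, 110 x 121 x 8 mm. Origin at the centre of its underside.
There are look-alikes about, which are no part of the job. Of the things that look like the pastille_tin, the larger one is meant.

How it is judged:
By the outcome, as a careful person would: the job done as asked, in the order asked, and still so for the second after the job is handed in, with the robot touching nothing.
It also fails if it takes over 56 s, if anything falls off the work surface, if the arm or the gripper's body presses on something with over 40 N, if the wrist force passes 120 N, or if a joint passes its speed limit or range.

## Working session

There is one attempt and no reset: what is moved stays moved. The work goes in short steps, Python scripts to look and compute and a shell command to move; the robot and the scene stay as the last step left them, time stands still between calls to the robot, and variables do not carry over. Pictures are saved under pics/ and viewed, on a budget of 10 in all, crops included, one or two more only if the job needs it, and the job is handed in when it is done.

```bash
mkdir -p pics; python3 - <<'E'
from rig import sense,vision,manip
import cv2,numpy as np
s=sense();print(s['clock'],s['tool_pos'],np.round(s['tcp_rot'],3).tolist(),s['finger_gap'],manip.grip_point_offset)
for n in('top','side'):
    im=vision.grab_frame(n);cv2.imwrite(f'pics/{n}0.png',im[:,:,::-1]);np.save(f'pics/{n}0.npy',im)
    c=vision.get_calibration(n);print(n,{k:(np.round(v,4).tolist()) for k,v in c.items()})
E
```

```text
0.0 [0.31233888 0.62600538 0.21327581] [[-0.001, 0.446, 0.895], [-0.001, 0.895, -0.446], [-1.0, -0.001, -0.0]] 0.09126993073906527 0.0188
top {'fx': 371.8947, 'fy': 371.8947, 'cx': 322.2875, 'cy': 199.4601, 'cam_to_world': [[0.0074, 0.9979, -0.0651, 0.5118], [-0.9999, 0.0069, -0.0079, -0.0613], [-0.0075, 0.0652, 0.9978, 1.2292], [0.0, 0.0, 0.0, 1.0]]}
side {'fx': 501.7931, 'fy': 501.7931, 'cx': 319.0293, 'cy': 189.846, 'cam_to_world': [[0.5815, -0.61, 0.5383, 1.2319], [0.8134, 0.4239, -0.3984, -0.5714], [0.0149, 0.6695, 0.7426, 1.019], [0.0, 0.0, 0.0, 1.0]]}
```

View pics/top0.png

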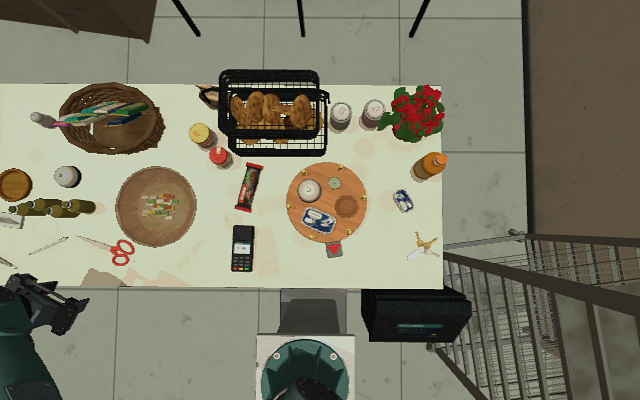

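View pics/side0.png

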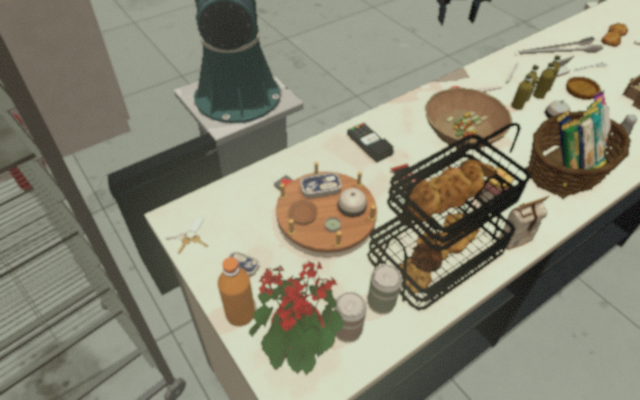

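The top view shows the carousel at about (327,202), with the cream bell on its board at (309,189). The red arrow is at (334,250), and the wire stand is behind and to the left at (275,115). Things that could be taken for the bell are the cream object at far left (67,176) and the pale pots at (341,115) and (373,113). I choose (309,189) because it is the only one on the board, and I'll check it in a crop.

```bash
cat > h.py <<'E'
import numpy as np,cv2
from rig import vision
def ray(n,u,v,z):
    c=vision.get_calibration(n);T=np.array(c['cam_to_world'])
    d=T[:3,:3]@np.array([(u-c['cx'])/c['fx'],-(v-c['cy'])/c['fy'],-1]);o=T[:3,3]
    return o+d*(z-o[2])/d[2]
def proj(n,p):
    c=vision.get_calibration(n);T=np.array(c['cam_to_world'])
    q=T[:3,:3].T@(np.array(p)-T[:3,3]);return c['cx']+c['fx']*q[0]/-q[2],c['cy']-c['fy']*q[1]/-q[2]
E
python3 - <<'E'
from h import *
im=np.load('pics/top0.npy')
a=cv2.resize(im[150:265,270:370],None,fx=5,fy=5,interpolation=cv2.INTER_CUBIC)
s=np.load('pics/side0.npy')
cv2.imwrite('pics/crop0.png',a[:,:,::-1])
hsv=cv2.cvtColor(im,cv2.COLOR_RGB2HSV)
def blobs(m,off=(0,0),amin=6):
    n,l,st,ce=cv2.connectedComponentsWithStats(m.astype(np.uint8))
    return [(ce[i].round(1),st[i][2:5]) for i in range(1,n) if st[i][4]>=amin]
roi=np.zeros((400,640),bool);roi[155:262,280:375]=1
H,S,V=[hsv[...,i].astype(int) for i in range(3)]
red=((H<6)|(H>174))&(S>150)&(V>120)&roi
for c,st in blobs(red):print('red',c,st,ray('top',*c,.014).round(4))
wood=(H>5)&(H<22)&(S>90)&roi
m=wood.astype(np.uint8)
cs=max(cv2.findContours(m,cv2.RETR_EXTERNAL,cv2.CHAIN_APPROX_NONE)[0],key=cv2.contourArea)
h=cv2.convexHull(cs)
P=np.array([ray('top',u,v,.042)[:2] for u,v in h[:,0]])
A=np.c_[2*P,np.ones(len(P))];x=np.linalg.lstsq(A,(P**2).sum(1),rcond=None)[0]
print('board',x[:2],np.sqrt(x[2]+x[0]**2+x[1]**2))
bell=(S<60)&(V>130)&roi&(np.hypot(*(np.mgrid[:400,:640]-np.array([189,309])[:,None,None]))<16)
for c,st in blobs(bell,amin=30):print('bell',c,st,ray('top',*c,.03).round(4))
E
```

```text
red [333.4 247.8] [13 11 79] [ 0.434  -0.0889  0.014 ]
board [ 0.58195557 -0.06387567] 0.12867451113888664
bell [308.3 189.6] [ 21  21 334] [ 0.6217 -0.0062  0.03  ]
```

View pics/crop0.png

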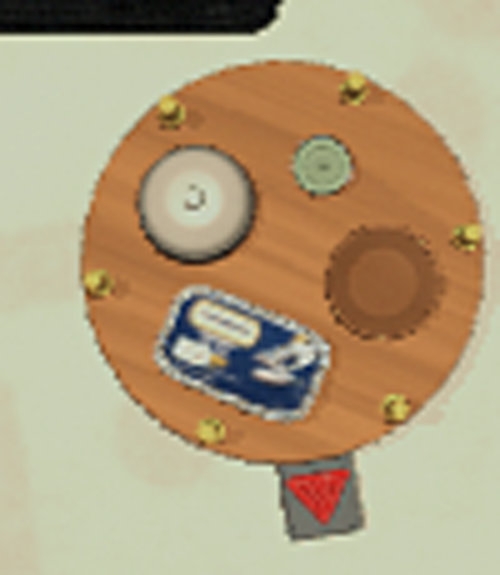

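The crop confirms the cream bell at crop (195,200), the tea light at (323,165), the dish at (383,282) and the tin at (245,353). It also shows six pegs and the arrow at (322,495). Next I work out angles and peg positions.

```bash
cat > m.py <<'E'
from h import *
def rad(p,C): d=np.array(p[:2])-C; return np.hypot(*d)*1e3,np.degrees(np.arctan2(d[1],d[0]))%360
def measure(im,C):
    hsv=cv2.cvtColor(cv2.resize(im,None,fx=4,fy=4,interpolation=cv2.INTER_CUBIC),cv2.COLOR_RGB2HSV)
    H,S,V=[hsv[...,i].astype(int) for i in range(3)]
    cu,cv_=proj('top',[*C,.042]);vv,uu=np.mgrid[:1600,:2560]/4-.375
    D=np.hypot(uu-cu,vv-cv_)
    def comps(m,a):
        n,l,st,ce=cv2.connectedComponentsWithStats(m.astype(np.uint8))
        return [(ce[i]/4-.375,st[i][4]/16) for i in range(1,n) if st[i][4]>=a*16]
    for c,a in comps((H>21)&(H<34)&(S>110)&(V>110)&(D>28)&(D<46),3):
        p=ray('top',*c,.08);print('peg',c.round(1),round(a,1),p.round(4)[:2],np.round(rad(p,C),1))
    for c,a in comps(((H<6)|(H>174))&(S>150)&(V>110)&(D<62)&(D>38),20):
        p=ray('top',*c,.014);print('red',c.round(1),round(a,1),p.round(4)[:2],np.round(rad(p,C),1))
    for c,a in comps((S<60)&(V>140)&(D<36),60):
        for z in(.07,.1):
            p=ray('top',*c,z);print('bell z',z,c.round(1),round(a,1),p.round(4)[:2],np.round(rad(p,C),1))
E
python3 - <<'E'
from m import *
im=np.load('pics/top0.npy')
measure(im,np.array([.582,-.0639]))
print('plunger',rad(ray('top',308.6,189.2,.102),np.array([.582,-.0639])),ray('top',308.6,189.2,.102))
# red triangle corners
hsv=cv2.cvtColor(im,cv2.COLOR_RGB2HSV);H,S,V=[hsv[...,i].astype(int) for i in range(3)]
m=((H<6)|(H>174))&(S>120)&(V>100);m[:238]=0;m[262:]=0;m[:,:320]=0;m[:,345:]=0
c=max(cv2.findContours(cv2.resize(m.astype(np.uint8)*255,None,fx=4,fy=4)//128,0,1)[0],key=cv2.contourArea)
_,t=cv2.minEnclosingTriangle(c);
for q in t[:,0]/4-.375:print(q,ray('top',*q,.014))
E
```

```text
peg [340.3 166. ] 10.4 [ 0.6917 -0.1075] [118.  338.3]
peg [341.2 169.4] 3.2 [ 0.6809 -0.1102] [109.2 334.9]
peg [303.1 170.4] 8.6 [0.6769 0.0084] [119.3  37.3]
peg [305.6 172.7] 3.6 [6.7e-01 5.0e-04] [109.   36.2]
peg [363.3 196. ] 11.8 [ 0.5985 -0.1789] [116.2 278.1]
peg [288.4 205.2] 9.9 [0.5681 0.0525] [117.2  96.8]
peg [348.9 230.7] 14.2 [ 0.4909 -0.1347] [115.4 217.9]
peg [311.7 235.6] 17.9 [ 0.4751 -0.0203] [115.5 157.8]
red [333.4 247.8] 75.7 [ 0.4341 -0.0889] [150.  189.6]
bell z 0.07 [308.4 189.6] 326.4 [ 0.618  -0.0084] [66.1 57. ]
bell z 0.1 [308.4 189.6] 326.4 [ 0.6152 -0.0098] [63.5 58.5]
bell z 0.07 [319.5 219.1] 154.1 [ 0.526  -0.0439] [ 59.5 160.3]
bell z 0.1 [319.5 219.1] 154.1 [ 0.5256 -0.0443] [ 59.7 160.8]
plunger (np.float64(63.528696582915224), np.float64(57.30081325727026)) [ 0.61632    -0.01043943  0.102     ]
[340.4107  242.53572] [ 0.45121391 -0.11154487  0.014     ]
[324.6607  245.16072] [ 0.44233732 -0.06043588  0.014     ]
[335.1607 255.6607] [ 0.40876289 -0.09470836  0.014     ]
```

Measurements: the axis is at about (0.583,-0.064), the front at about 189.8°, the bell at about 57.3° and the pegs at 37.7° + 60k. The board therefore needs about +132°. I'll push a peg from 218° to 284° twice on the near right side. That keeps the arm away from the wire stand and the bell, with the fingertip at z≈0.071, above the low items but 16 mm below the peg tops.

```bash
python3 -m pendant '{"slide":[[0,-38,50],[0,-75,100],[0,-113,150],[0,-150,200],[0,-188,250],[0,-225,300],[0,-253,336],[0,-253,336],[0,-253,336]],"twist":[[0.16,0,0],[0.32,0,0],[0.48,0,0],[0.64,0,0],[0.8,0,0],[0.96,0,0],[1.108,0,0],[1.108,0,0],[1.108,0,0]]}' -1 15; python3 -c "
from rig import sense;import numpy as np
s=sense();print(s['clock'],s['tool_pos'],np.round(s['tcp_rot'],3).tolist(),s['finger_gap'],s['force'],s['q'])"
```

```text
clock: 1.23
tool_pos: [0.5, 0.2501, 0.2138]
tcp_rot: [[-0.0, 1.0, 0.001], [0.0, 0.001, -1.0], [-1.0, -0.0, -0.0]]
force: [-0.7, -0.6, -0.4]
finger_gap: 0.0041
1.225 [0.50001512 0.25014842 0.21378904] [[-0.0, 1.0, 0.001], [0.0, 0.001, -1.0], [-1.0, -0.0, -0.0]] 0.004099109495300156 [-0.71861988 -0.60926206 -0.35784915] [4.22110479e-01 1.58716476e-01 2.02109962e+00 1.92683827e-04
 9.62096256e-01 4.21184167e-01]
```

```bash
python3 -m pendant '{"slide":[[0,-6,55],[0,-12,110],[0,-18,165],[0,-24,220],[0,-30,275],[0,-37,330],[0,-44,388],[0,-44,388],[50,-44,388],[100,-44,388],[142,-44,388],[142,-44,388]],"twist":[[0,0,0],[0,0,0],[0,0,0],[0,0,0],[0,0,0],[0,0,0],[0,0,0],[0,0,0],[0,0,0],[0,0,0],[0,0,0],[0,0,0]]}'; python3 - <<'E'
from m import *
im=vision.grab_frame('top');measure(im,np.array([.583,-.064]))
t=vision.grab_frame('side')
a=cv2.resize(im[150:265,270:370],None,fx=3.5,fy=3.5);b=cv2.resize(t[130:260,250:400],None,fx=2.6,fy=2.6)
h=max(a.shape[0],b.shape[0]);o=np.zeros((h,a.shape[1]+b.shape[1],3),np.uint8);o[:a.shape[0],:a.shape[1]]=a;o[:b.shape[0],a.shape[1]:]=b
cv2.imwrite('pics/pre.png',o[:,:,::-1])
E
```

```text
clock: 2.72
tool_pos: [0.4546, -0.1359, 0.0698]
tcp_rot: [[-0.005, 1.0, 0.002], [0.002, 0.002, -1.0], [-1.0, -0.005, -0.002]]
force: [-0.0, 0.1, 1.1]
finger_gap: 0.0003
peg [340.3 166. ] 10.3 [ 0.6917 -0.1075] [117.1 338.2]
peg [341.1 169.4] 3.3 [ 0.681  -0.1102] [108.3 334.8]
peg [303.8 171.1] 12.7 [0.6748 0.0059] [115.4  37.3]
peg [363.2 196. ] 12.1 [ 0.5985 -0.1789] [115.9 277.7]
peg [288.4 205.2] 10.0 [0.5681 0.0527] [117.6  97.3]
peg [311.7 235.6] 18.2 [ 0.4752 -0.0203] [116.4 158. ]
bell z 0.07 [308.4 189.7] 333.2 [ 0.6178 -0.0085] [65.5 57.9]
bell z 0.1 [308.4 189.7] 333.2 [ 0.6151 -0.0099] [62.9 59.4]
bell z 0.07 [319.  219.6] 163.5 [ 0.5246 -0.0424] [ 62.2 159.7]
bell z 0.1 [319.  219.6] 163.5 [ 0.5243 -0.0429] [ 62.4 160.2]
```

View pics/pre.png

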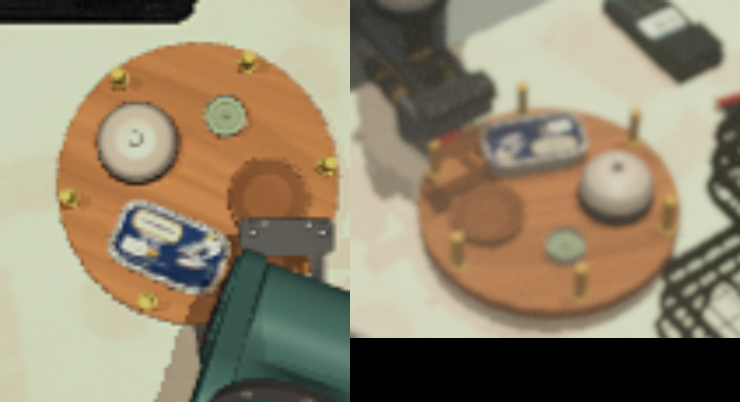

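The finger sits behind the front-right peg (side part of the picture, about (435,155)), clear of everything on the board. Now the first push.

```bash
Z='z'; python3 -m pendant '{"slide":[[0,8,0],[0,14,0],[0,19,4],[0,24,9],[0,30,14],[0,35,19],[0,41,23],[0,47,27],[0,53,30.5],[0,59.5,34],[0,66,36.5],[0,73,39]],"twist":[[0,0,0],[0,0,0],[0,0,0],[0,0,0],[0,0,0],[0,0,0],[0,0,0],[0,0,0],[0,0,0],[0,0,0],[0,0,0],[0,0,0]]}'; python3 -m pendant '{"slide":[[0,7,2],[0,14,3],[0,21,4],[0,28,5],[0,35,5],[0,42.5,5],[0,50,4],[0,56,3],[0,60,2],[0,62,2],[0,63,1.5],[0,63,1.5]],"twist":[[0,0,0],[0,0,0],[0,0,0],[0,0,0],[0,0,0],[0,0,0],[0,0,0],[0,0,0],[0,0,0],[0,0,0],[0,0,0],[0,0,0]]}'; python3 - <<'E'
from m import *
im=vision.grab_frame('top');measure(im,np.array([.583,-.064]))
t=vision.grab_frame('side')
a=cv2.resize(im[150:265,270:370],None,fx=3.5,fy=3.5);b=cv2.resize(t[130:260,250:400],None,fx=2.6,fy=2.6)
h=max(a.shape[0],b.shape[0]);o=np.zeros((h,a.shape[1]+b.shape[1],3),np.uint8);o[:a.shape[0],:a.shape[1]]=a;o[:b.shape[0],a.shape[1]:]=b
cv2.imwrite('pics/push1.png',o[:,:,::-1])
E
```

```text
clock: 4.32
tool_pos: [0.5297, -0.1771, 0.0719]
tcp_rot: [[0.0, 1.0, 0.0], [0.0, 0.0, -1.0], [-1.0, 0.0, -0.0]]
force: [-1.4, -1.1, 0.3]
finger_gap: 0.0007
clock: 5.82
tool_pos: [0.5922, -0.1785, 0.0719]
tcp_rot: [[0.0, 1.0, -0.0], [0.0, -0.0, -1.0], [-1.0, 0.0, -0.0]]
force: [-0.4, 0.4, 0.0]
finger_gap: 0.0004
peg [337.  164.3] 8.2 [ 0.6967 -0.0972] [118.4 343.7]
peg [300.  173.1] 8.9 [0.6686 0.0179] [118.5  43.7]
peg [302.2 176. ] 3.4 [0.6596 0.0109] [107.1  44.4]
peg [289.8 209.5] 14.7 [0.5548 0.0481] [115.6 104.1]
peg [315.  236.9] 16.9 [ 0.4713 -0.0305] [116.6 163.3]
bell z 0.07 [308.4 212.3] 346.4 [ 0.5469 -0.0092] [ 65.6 123.4]
bell z 0.1 [308.4 212.3] 346.4 [ 0.546  -0.0106] [ 65.  124.7]
```

View pics/push1.png

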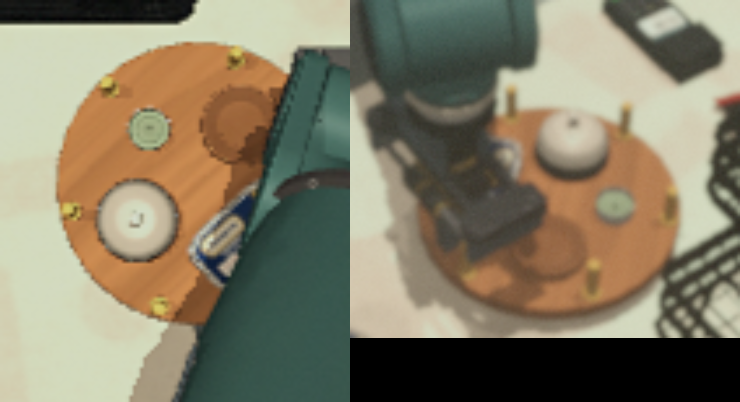

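The picture shows that push 1 turned the board 65.7° and everything rode along. The bell is now at crop (137,220), about 123.5°. I'll reset the finger to the next peg, now at 223.6°.

```bash
python3 -m pendant '{"slide":[[0,-8,0],[-25,-10,0],[-60,-12,0],[-60,-12,0],[-60,-50,-10],[-60,-95,-25],[-60,-128,-34],[-60,-128,-34],[-60,-128,-34],[-30,-128,-34],[0,-128,-34],[0,-128,-34]],"twist":[[0,0,0],[0,0,0],[0,0,0],[0,0,0],[0,0,0],[0,0,0],[0,0,0],[0,0,0],[0,0,0],[0,0,0],[0,0,0],[0,0,0]]}'; python3 - <<'E'
from m import *
measure(vision.grab_frame('top'),np.array([.583,-.064]))
C=np.array([583,-64])
for t in list(range(224,291,6))+[288,290]:
    a=np.radians(t);print(t,(C+118*np.array([np.cos(a),np.sin(a)])-[19.5+464,-145]).round(1))
E
```

```text
clock: 7.42
tool_pos: [0.4637, -0.1443, 0.0703]
tcp_rot: [[-0.003, 1.0, 0.0], [0.001, 0.0, -1.0], [-1.0, -0.003, -0.001]]
force: [-0.7, -0.2, -1.1]
finger_gap: 0.0004
peg [337.  164.4] 8.2 [ 0.6966 -0.0971] [118.3 343.7]
peg [300.  173.1] 8.8 [0.6685 0.0178] [118.4  43.7]
peg [302.1 176.1] 3.2 [0.6593 0.011 ] [107.   44.5]
peg [362.7 192.1] 11.0 [ 0.6106 -0.1773] [116.6 283.7]
peg [289.9 209.5] 14.3 [0.5548 0.0479] [115.4 104.1]
peg [314.9 236.9] 16.6 [ 0.4712 -0.0304] [116.7 163.3]
bell z 0.07 [336.4 212.6] 157.3 [ 0.5467 -0.0962] [ 48.6 221.6]
bell z 0.1 [336.4 212.6] 157.3 [ 0.5458 -0.0953] [ 48.7 220.1]
bell z 0.07 [308.4 212.3] 341.5 [ 0.547  -0.0092] [ 65.6 123.3]
bell z 0.1 [308.4 212.3] 341.5 [ 0.5461 -0.0105] [ 65.  124.6]
224 [14.6 -1. ]
230 [23.7 -9.4]
236 [ 33.5 -16.8]
242 [ 44.1 -23.2]
248 [ 55.3 -28.4]
254 [ 67.  -32.4]
260 [ 79.  -35.2]
266 [ 91.3 -36.7]
272 [103.6 -36.9]
278 [115.9 -35.9]
284 [128.  -33.5]
290 [139.9 -29.9]
288 [136.  -31.2]
290 [139.9 -29.9]
```

```bash
python3 -m pendant '{"slide":[[0,8,1],[0,14,1],[0,19,5],[0,24,9],[0,29,13],[0,33.5,17],[0,39,20],[0,44,23],[0,50,26],[0,55,28.5],[0,61,30.5],[0,67,32.5]],"twist":[[0,0,0],[0,0,0],[0,0,0],[0,0,0],[0,0,0],[0,0,0],[0,0,0],[0,0,0],[0,0,0],[0,0,0],[0,0,0],[0,0,0]]}'; python3 -m pendant '{"slide":[[0,6,1],[0,12,3],[0,18,4],[0,24,4.5],[0,30,4.5],[0,36,4.5],[0,43,4],[0,49,3.5],[0,55,2.5],[0,61,1],[0,65,0],[0,67,-1]],"twist":[[0,0,0],[0,0,0],[0,0,0],[0,0,0],[0,0,0],[0,0,0],[0,0,0],[0,0,0],[0,0,0],[0,0,0],[0,0,0],[0,0,0]]}';  python3 -m pendant '{"slide":[[0,1.5,-0.5],[0,1.5,-0.5]],"twist":[[0,0,0],[0,0,0]]}'; python3 - <<'E'
from m import *
im=vision.grab_frame('top');measure(im,np.array([.583,-.064]))
cv2.imwrite('pics/push2.png',cv2.resize(im[150:265,270:370],None,fx=5,fy=5,interpolation=cv2.INTER_CUBIC)[:,:,::-1])
E
```

```text
clock: 8.98
tool_pos: [0.5317, -0.1771, 0.0719]
tcp_rot: [[0.0, 1.0, 0.0], [0.0, 0.0, -1.0], [-1.0, 0.0, -0.0]]
force: [-1.5, -1.0, 0.4]
finger_gap: 0.0006
clock: 10.48
tool_pos: [0.5985, -0.1759, 0.0719]
tcp_rot: [[0.0, 1.0, 0.0], [0.0, 0.0, -1.0], [-1.0, 0.0, -0.0]]
force: [-2.0, -1.0, -0.2]
finger_gap: 0.0006
clock: 10.72
tool_pos: [0.5998, -0.1755, 0.0719]
tcp_rot: [[0.0, 1.0, -0.0], [0.0, -0.0, -1.0], [-1.0, 0.0, -0.0]]
force: [0.2, 0.5, -0.2]
finger_gap: 0.0004
peg [334.5 163.9] 9.6 [ 0.6979 -0.0893] [117.6 347.6]
peg [334.9 167.7] 3.0 [ 0.686  -0.0908] [106.4 345.4]
peg [298.6 174.9] 10.1 [0.6628 0.0221] [117.4  47.2]
peg [290.4 211.9] 16.9 [0.5475 0.0462] [115.7 107.9]
peg [317.2 237.2] 14.7 [ 0.4701 -0.0373] [116.  166.7]
bell z 0.07 [325.7 220.7] 218.2 [ 0.5212 -0.0632] [ 61.8 179.2]
bell z 0.1 [325.7 220.7] 218.2 [ 0.5209 -0.0631] [ 62.1 179.2]
```

View pics/push2.png

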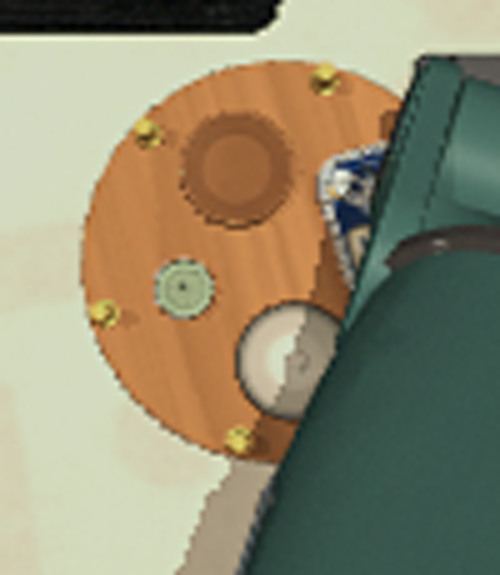

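The bell is at about 187.3° by peg tracking, partly hidden at crop (300,360). I'll back off and move aside left for a clear look at the bell and arrow.

```bash
python3 -m pendant '{"slide":[[0,-8,0],[-25,-10,0],[-70,-12,0],[-100,-20,0],[-100,-40,-50],[-100,-65,-105],[-100,-90,-160],[-100,-110,-215],[-100,-130,-270],[-100,-140,-325],[-100,-140,-345],[-100,-140,-345]],"twist":[[0,0,0],[0,0,0],[0,0,0],[0,0,0],[0,0,0],[0,0,0],[0,0,0],[0,0,0],[0,0,0],[0,0,0],[0,0,0],[0,0,0]]}'; python3 - <<'E'
from m import *
im=vision.grab_frame('top');np.save('pics/p3.npy',im);measure(im,np.array([.583,-.064]))
t=vision.grab_frame('side');np.save('pics/s3.npy',t)
a=cv2.resize(im[150:265,270:370],None,fx=3.5,fy=3.5);b=cv2.resize(t[130:260,250:400],None,fx=2.6,fy=2.6)
h=max(a.shape[0],b.shape[0]);o=np.zeros((h,a.shape[1]+b.shape[1],3),np.uint8);o[:a.shape[0],:a.shape[1]]=a;o[:b.shape[0],a.shape[1]:]=b
cv2.imwrite('pics/after2.png',o[:,:,::-1])
E
```

```text
clock: 12.28
tool_pos: [0.4592, 0.1703, 0.1719]
tcp_rot: [[0.0, 1.0, 0.002], [0.0, 0.002, -1.0], [-1.0, 0.0, -0.0]]
force: [0.5, 0.0, 0.3]
finger_gap: 0.0005
peg [334.5 163.9] 9.4 [ 0.6979 -0.0894] [117.7 347.6]
peg [298.6 174.9] 10.2 [0.6629 0.022 ] [117.4  47.1]
peg [362.  189.8] 12.1 [ 0.6174 -0.1752] [116.4 287.2]
peg [290.4 211.9] 16.4 [0.5475 0.0462] [115.8 107.9]
peg [353.4 226.4] 13.6 [ 0.5043 -0.1485] [115.5 227. ]
peg [317.6 237.4] 17.6 [ 0.4696 -0.0385] [116.2 167.3]
red [333.4 247.8] 74.8 [ 0.4341 -0.0889] [151.  189.5]
bell z 0.07 [341.  185.6] 91.2 [ 0.6313 -0.1103] [ 66.9 316.2]
bell z 0.1 [341.  185.6] 91.2 [ 0.6283 -0.109 ] [ 63.8 315.1]
bell z 0.07 [344.9 202.2] 136.2 [ 0.5792 -0.1227] [ 58.8 266.3]
bell z 0.1 [344.9 202.2] 136.2 [ 0.5775 -0.1211] [ 57.4 264.5]
bell z 0.07 [328.5 221.7] 348.6 [ 0.5182 -0.0718] [ 65.2 186.8]
bell z 0.1 [328.5 221.7] 348.6 [ 0.5181 -0.0715] [ 65.4 186.6]
```

View pics/after2.png

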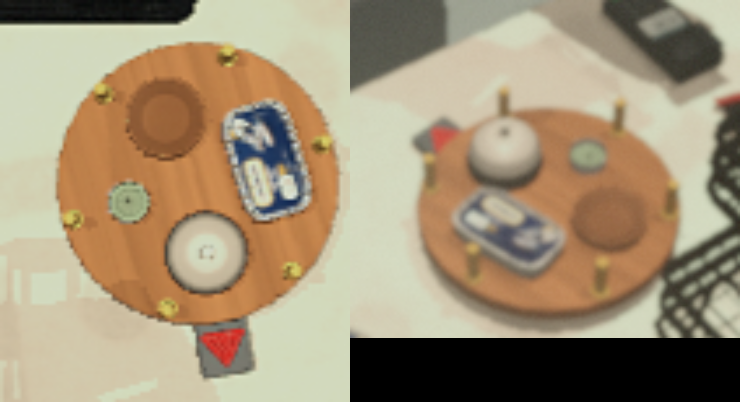

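The picture shows the bell at crop (207,252), at 186.8° about the axis. The arrow, at crop (223,345), is at 189.5–190°. About 2.8° is missing, so I'll nudge the front-left peg, at (0.468,-0.038), toward -y.

```bash
python3 -m pendant '{"slide":[[0,3,40],[0,6,90],[0,7,140],[0,7,154],[0,7,154],[35,7,154],[75,7,154],[101,7,154],[101,7,154]],"twist":[[0,0,0],[0,0,0],[0,0,0],[0,0,0],[0,0,0],[0,0,0],[0,0,0],[0,0,0],[0,0,0]]}'; python3 -m pendant '{"slide":[[0,0,8],[0,0,16],[0,0,24],[0,0,29],[0,0,31],[0,0,33],[0,0,34.5],[0,0,36],[0,0,36.5],[0,0,37],[0,0,37]],"twist":[[0,0,0],[0,0,0],[0,0,0],[0,0,0],[0,0,0],[0,0,0],[0,0,0],[0,0,0],[0,0,0],[0,0,0],[0,0,0]]}'; python3 -m pendant '{"slide":[[0,0,-10],[-30,0,-20],[-75,-5,-30],[-101,-10,-80],[-101,-10,-140],[-101,-10,-191],[-101,-10,-191]],"twist":[[0,0,0],[0,0,0],[0,0,0],[0,0,0],[0,0,0],[0,0,0],[0,0,0]]}'; python3 - <<'E'
from m import *
im=vision.grab_frame('top');np.save('pics/p4.npy',im);measure(im,np.array([.5833,-.0639]))
t=vision.grab_frame('side');np.save('pics/s4.npy',t)
E
```

```text
clock: 13.5
tool_pos: [0.4654, 0.0163, 0.0695]
tcp_rot: [[-0.004, 1.0, 0.001], [0.0, 0.001, -1.0], [-1.0, -0.004, -0.0]]
force: [-0.1, 0.1, 0.7]
finger_gap: 0.0007
clock: 14.88
tool_pos: [0.4668, -0.0215, 0.0709]
tcp_rot: [[0.0, 1.0, 0.0], [-0.0, 0.0, -1.0], [-1.0, 0.0, 0.0]]
force: [-2.3, 1.6, -0.5]
finger_gap: 0.0007
clock: 15.75
tool_pos: [0.4569, 0.1726, 0.1724]
tcp_rot: [[0.002, 1.0, 0.004], [0.001, 0.004, -1.0], [-1.0, 0.002, -0.001]]
force: [0.6, 0.2, -0.5]
finger_gap: 0.0005
peg [332.6 163.3] 8.6 [ 0.6997 -0.0835] [118.1 350.5]
peg [333.9 166.5] 3.5 [ 0.6898 -0.0875] [109.1 347.5]
peg [298.  177.1] 14.5 [0.6558 0.0239] [113.8  50.5]
peg [361.2 187.8] 11.8 [ 0.6239 -0.1725] [115.9 290.5]
peg [290.5 213.4] 11.3 [0.5428 0.0458] [116.9 110.3]
peg [354.9 224.8] 14.6 [ 0.5093 -0.1531] [115.9 230.3]
peg [319.7 237.8] 18.3 [ 0.4684 -0.0452] [116.4 170.8]
red [333.4 247.8] 74.9 [ 0.4341 -0.0889] [151.3 189.5]
bell z 0.07 [340.1 185.6] 111.9 [ 0.6314 -0.1074] [ 64.8 317.8]
bell z 0.1 [340.1 185.6] 111.9 [ 0.6283 -0.1062] [ 61.8 316.7]
bell z 0.07 [345.5 202. ] 141.6 [ 0.5798 -0.1247] [ 60.9 266.7]
bell z 0.1 [345.5 202. ] 141.6 [ 0.5781 -0.1231] [ 59.4 265. ]
bell z 0.07 [329.6 221.5] 349.3 [ 0.5187 -0.0753] [ 65.6 190. ]
bell z 0.1 [329.6 221.5] 349.3 [ 0.5185 -0.0749] [ 65.7 189.6]
```

The bell is at 189.8° against the arrow at 189.5–190.1°. I'll cross-check the plunger in both views before pressing.

```bash
python3 - <<'E'
from m import *
im=np.load('pics/p4.npy');t=np.load('pics/s4.npy')
for n in('top','side'):
    print(n,'expect plunger',np.round(proj(n,[.5186,-.0750,.102]),1))
H,S,V=[cv2.cvtColor(t,cv2.COLOR_RGB2HSV)[...,i].astype(int) for i in range(3)]
m=((H<6)|(H>174))&(S>90);m[:160]=0;m[205:]=0;m[:,:270]=0;m[:,300:]=0
v,u=np.nonzero(m);print('side red',u.mean(),v.mean(),len(u),ray('side',u.mean(),v.mean(),.014))
a=cv2.resize(im[195:260,295:365],None,fx=6,fy=6,interpolation=cv2.INTER_CUBIC);b=cv2.resize(t[160:225,270:340],None,fx=5,fy=6,interpolation=cv2.INTER_CUBIC)
cv2.imwrite('pics/chk.png',np.hstack([a,b])[:,:,::-1])
E
```

```text
top expect plunger [329.6 221.5]
side expect plunger [309.2 177.3]
side red 284.537037037037 181.92592592592592 54 [ 0.4259309  -0.09263094  0.014     ]
```

View pics/chk.png

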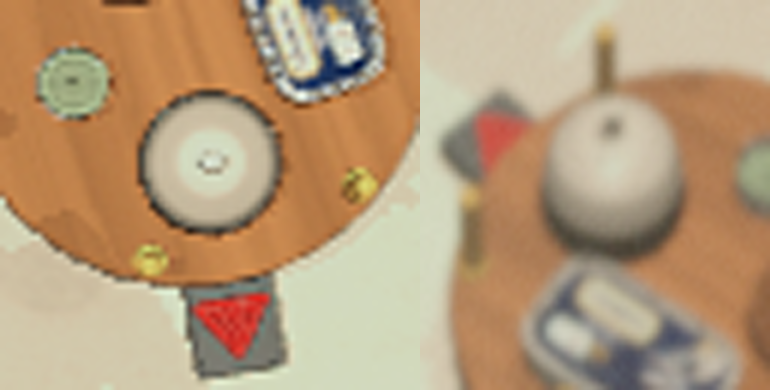

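The top picture shows the bell at crop (212,160), directly in line with the arrow tip at (240,358) and the axis. The plunger is near pixel (330,221.5). In the side picture the dark plunger side is at pixel (309,181), a few pixels below the predicted top, as its shaded flank should be. Next I hover the closed fingertip over it.

```bash
python3 -m pendant '{"slide":[[0,15,50],[0,31,105],[0,46,160],[0,58,215],[0,62,244],[0,62,244],[30,62,244],[55,62,244],[62,62,244],[64,62,244],[64,62,244],[64,62,244]],"twist":[[0,0,0],[0,0,0],[0,0,0],[0,0,0],[0,0,0],[0,0,0],[0,0,0],[0,0,0],[0,0,0],[0,0,0],[0,0,0],[0,0,0]]}'; python3 -m pendant '{"slide":[[3,0,0],[5,0,0],[6,0,0],[7,0,0],[7,0,0],[7,0,0]],"twist":[[0,0,0],[0,0,0],[0,0,0],[0,0,0],[0,0,0],[0,0,0]]}'
```

```text
clock: 17.35
tool_pos: [0.5192, -0.0745, 0.1087]
tcp_rot: [[0.001, 1.0, 0.0], [-0.0, 0.0, -1.0], [-1.0, 0.001, 0.0]]
force: [0.6, 0.1, 0.1]
finger_gap: 0.0006
clock: 18.1
tool_pos: [0.5187, -0.0745, 0.101]
tcp_rot: [[-0.0, 1.0, -0.0], [0.0, -0.0, -1.0], [-1.0, -0.0, -0.0]]
force: [-1.5, 1.1, 2.9]
finger_gap: 0.0005
```

Contact came at the expected height, with about 2 N at 1 mm. Now I press a further 2.6 mm.

```bash
python3 -m pendant '{"slide":[[1,0,0],[1.7,0,0],[2.3,0,0],[2.6,0,0],[2.6,0,0],[2.6,0,0]],"twist":[[0,0,0],[0,0,0],[0,0,0],[0,0,0],[0,0,0],[0,0,0]]}'
```

```text
clock: 18.85
tool_pos: [0.5188, -0.0745, 0.0986]
tcp_rot: [[-0.0, 1.0, 0.0], [-0.0, 0.0, -1.0], [-1.0, -0.0, 0.0]]
force: [-4.3, 0.4, 11.2]
finger_gap: 0.0005
```

The force is 11 N, above the 8 N bottoming value, so the plunger is down. I'll lift straight up and move clear.

```bash
python3 -m pendant '{"slide":[[-2,0,0],[-5,0,0],[-12,0,0],[-40,0,0],[-85,0,0],[-85,-20,-60],[-85,-40,-120],[-85,-60,-180],[-85,-60,-240],[-85,-60,-245],[-85,-60,-245]],"twist":[[0,0,0],[0,0,0],[0,0,0],[0,0,0],[0,0,0],[0,0,0],[0,0,0],[0,0,0],[0,0,0],[0,0,0],[0,0,0]]}'; python3 - <<'E'
from m import *
im=vision.grab_frame('top');measure(im,np.array([.5833,-.0639]))
cv2.imwrite('pics/end.png',im[:,:,::-1])
E
```

```text
clock: 20.23
tool_pos: [0.4587, 0.1705, 0.1834]
tcp_rot: [[0.0, 1.0, 0.001], [-0.0, 0.001, -1.0], [-1.0, 0.0, 0.0]]
force: [0.7, -0.9, 0.1]
finger_gap: 0.0005
peg [332.6 163.3] 8.6 [ 0.6997 -0.0834] [118.1 350.5]
peg [333.8 166.6] 3.2 [ 0.6896 -0.0874] [108.9 347.5]
peg [298.  177.1] 14.5 [0.6558 0.024 ] [113.9  50.5]
peg [361.2 187.8] 12.0 [ 0.6239 -0.1724] [115.8 290.5]
peg [290.5 213.5] 11.1 [0.5427 0.0459] [117.1 110.3]
peg [354.9 224.8] 14.4 [ 0.5093 -0.1531] [115.9 230.3]
peg [319.7 237.9] 18.3 [ 0.4683 -0.0452] [116.5 170.8]
red [333.4 247.8] 74.9 [ 0.4341 -0.089 ] [151.3 189.5]
bell z 0.07 [340.1 185.6] 111.9 [ 0.6313 -0.1074] [ 64.8 317.8]
bell z 0.1 [340.1 185.6] 111.9 [ 0.6282 -0.1062] [ 61.7 316.7]
bell z 0.07 [345.5 202. ] 141.1 [ 0.5798 -0.1247] [ 60.9 266.7]
bell z 0.1 [345.5 202. ] 141.1 [ 0.5781 -0.123 ] [ 59.4 264.9]
bell z 0.07 [329.6 221.5] 349.6 [ 0.5187 -0.0753] [ 65.6 190. ]
bell z 0.1 [329.6 221.5] 349.6 [ 0.5185 -0.0749] [ 65.7 189.6]
```

View pics/end.png

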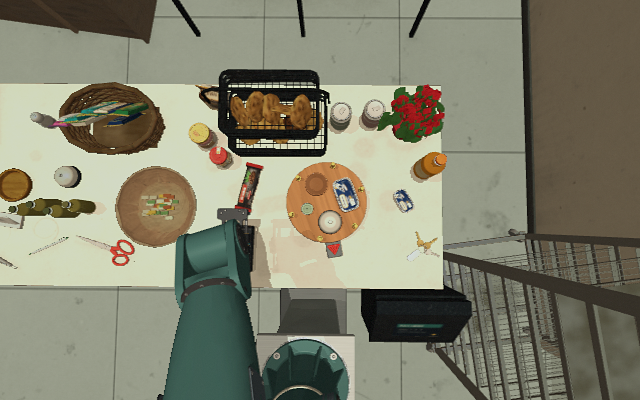

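The end picture shows the bell at (329.6,221.5), unchanged by the press and in line with the arrow at (333,248). The rest of the board load and the visible bystanders are in place, and the gripper is clear at (235,215). The card reader is hidden under the arm, but the tool never went below z = 0.17 there. Handing in.

```bash
python3 -c "
from rig import ticket
print(ticket.job_done())"
```

```text
the job is handed in; nothing more can be done
None
```

The bell is at the front, in line with the red arrow. I pressed its plunger fully down and moved the arm clear, then handed the job in at about 20 s of the 56 s allowed.

**Turning:** I pushed the board about 132° anticlockwise with the closed fingertip on the pegs. That was two long pushes on the near right side and one small nudge of about 3° on the front-left peg.

**Line-up:** The last picture puts the bell at 189.6–190.0° about the axis. The arrow is at 189.5° by its centroid and 190.1° by its tip. The bell did not move when pressed.

**Ringing:** The fingertip went down to z = 0.0986, about 3.5–4 mm of plunger travel against the 2.5 mm needed. The force read 11 N, above the 8 N for fully down, so the plunger reached its stop. There was no direct signal that it rang.

**Rest of the scene:** The things on the board rode round with it, and the bystanders I could see are where they were. The card reader was hidden under the arm in the last picture, but the tool stayed well above it.

**Disagreement:** In the side view the plunger's dark spot was 3–4 pixels below its predicted top. I took that to be its shaded side, and contact came at the expected height. The side-view position of the arrow was also about 8 mm off the top view, because the bell's board partly hid it there, so I used the top view.

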